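# Try a solvent can over its pocket on the cupboard door

## Task

Swing the green cupboard's grey door open to about a right angle, then fetch the solvent can with the blue cap across the things in between and hold it upright just above the yellow pocket on the inside of the door, centred and squared up with it, its base about 15 mm above the pocket's rim. The felt in the pocket was just glued in and I want to check the fit by eye, so the can must never touch the cupboard, its door or the pocket: finish while still holding it still there, with the door still open. Leave everything else where it stands.

Things in the scene. Friction and masses are not known exactly. Their poses are not given: they have to be found in the camera images.
- cupboard: Small green steel cupboard fixed to the table, 190 mm wide (its x), 170 mm deep (its y), 165 mm high, closed top. Origin: foot of the door's hinge, at the -x end of its front, on the table. The front looks along its -y; the inside is on its +y side. Its place and yaw vary.
- cupboard_door (a joint): Hinge of the grey door, upright axis: 0 closed, grows as the free end swings from the cupboard's +x towards its -y (clockwise from above); 1.57 is a right angle, stop at 1.9. May start slightly ajar. Stays where left; about 1 N at the handle moves it. Panel 180 mm wide (5 to 185 mm from the hinge), 14 mm thick, top edge 162.5 mm above the table.
- door_handle (a point): Grip point on the door's handle, an upright steel bar, 10 mm diameter, 65 to 155 mm above the table. The point: 135 mm above the table, 150 mm from the hinge along the door's x, 49 mm out along its -y (35 mm off the outer face). Axes are the door's: x away from the hinge, y to its inner side, z up. Pinch it from above, fingers closing along x.
- door_hinge (a point): Point on the door's hinge axis, 135 mm above the table; axes as door_handle.
- pocket_rim (a point): Centre of the mouth of the yellow open-topped pocket on the door's inner face, at rim height, 125 mm above the table; 95 mm along the door's x, 31 mm along its y. Moves with the door, hidden while shut. Axes as door_handle. Mouth 80 (x) by 56 mm (y) inside, walls 3 mm, 80 mm deep. The door's top edge is 37.5 mm above the rim; its inner face is 31 mm away along -y.
- can_blue: Rectangular silver solvent can with blue screw cap and blue band, standing: 64 mm (its x) by 40 mm (its y), flat shoulder at 96 mm, round cap of 24 mm diameter up to 118 mm. Origin at the centre of its underside. About 0.3 kg. Stands in one of three spots, in any order with the two others, turned by up to 0.5 rad.
- can_red: Same shape and size as can_blue but with red cap and band: a bystander, leave it. Origin at the centre of its underside, long side along its x.
- can_green: Same shape and size as can_blue but with green cap and band: a bystander, leave it. Origin at the centre of its underside, long side along its x.
- tray: Black open tray with paint tubes, 260 (its x) by 85 by 50 mm high, standing between the cans and the cupboard. Origin under its centre. Bystander.
- gesso_jar: White lidded jar of 58 mm diameter, 115 mm high, standing in the tray near its +x end (top about 120 mm above the table). Origin at its underside. Bystander.
- brush_pot: Clear round pot of 88 mm diameter and 100 mm height with brushes up to about 210 mm high. Origin at its underside. Bystander.
- tape_roll: Roll of tape lying flat, 100 mm diameter, 24 mm high. Origin at its underside. Bystander.
- cup: White cup, 72 mm diameter, 85 mm high. Origin at its underside. Bystander.
Mind the look-alikes: they are no part of the job. Leave any pink or turquoise look-alike of the can_blue alone.

How it is judged (in metres and radians):
On the way, in this order (a step that is already met when the one before it is completed fails the run):
1. the door is swung open (beyond 1.2 rad) (value of joint cupboard_door above 1.2 rad), for 0.2 s.
2. the can with the blue cap is lifted clear of the things around it (height (world z) of can_blue above 0.1 m and contact force between the fingers and can_blue above 1 N), for 0.2 s.
At the end, for the whole second after the job is handed in: Door open beyond 1.2 rad; blue-capped can held in the fingers, still, upright within 0.1 rad, base centre within 9 mm of the pocket's centre seen from above and 5 to 28 mm above its rim, long sides parallel within 0.14 rad, not touching cupboard, door or pocket (value of joint cupboard_door above 1.2 rad and horizontal distance between can_blue and pocket_rim below 0.009 m and z of can_blue in the frame of pocket_rim between 0.005 and 0.028 m and angle between the x axis of can_blue and the x axis of pocket_rim, either way round below 0.14 rad and angle between can_blue's own z axis and vertical below 0.1 rad and contact force between the fingers and can_blue above 1 N and contact force between can_blue and cupboard below 0.2 N and linear speed of can_blue below 0.02 m/s); the arm keeps its last pose, push and grip.
It fails at once if the can touches the cupboard, its door or the pocket (over 1 N) (contact force between can_blue and cupboard above 1 N).
It fails at once if another can is shifted by more than 30 mm or knocked over (distance of any of can_red, can_green from where it was at the start of the episode above 0.03 m or angle between any of can_red, can_green's own z axis and vertical above 0.5 rad).
It fails at once if the tray or the jar in it is shifted by more than 30 mm or knocked over (distance of any of tray, gesso_jar from where it was at the start of the episode above 0.03 m or angle between any of tray, gesso_jar's own z axis and vertical above 0.5 rad).
It fails at once if the brush pot, tape roll or cup is shifted by more than 30 mm or knocked over (distance of any of brush_pot, tape_roll, cup from where it was at the start of the episode above 0.03 m or angle between any of brush_pot, tape_roll, cup's own z axis and vertical above 0.5 rad).
It also fails if it takes over 72 s, if anything falls off the work surface, if the arm or the gripper's body presses on something with over 40 N, if the wrist force passes 120 N, or if a joint passes its speed limit or range.

## Robot

A 6-joint arm with a two-finger parallel gripper is mounted at the origin on the work surface. World frame = base frame: x ahead of the robot, y to its left, z up, the work surface at z = 0. Lengths are in mm, angles in rad, forces in N, time in s.
With the tool pointing down it reaches from about 325 to 1000 mm from the base axis. Payload 5.1 kg.
Tool frame: the origin (TCP) lies where the fingers leave the gripper's body, on its centre line; the fingertips stand 73 mm ahead of it and the grasp point (between the pads) lies 54 mm ahead of it; z points along the fingers, y is the line along which they close (so a half turn about z gives the same grasp; the last joint's range is limited). The gripper opens to 85 mm and grips with 20 to 120 N. Pads are 22 mm wide; open, the fingers measure 114 mm over their backs; the gripper's body (76 mm by 85 mm) begins 54 mm behind the grasp point. The pads swing forward as they close: fully open they stand 13 mm farther back than shut.
Start: joints at [1.079, 0.124, 1.65, -0, 1.367, -0.083], TCP at [258.4, 596.418, 303.922] pointing down, gripper open.
Joint ranges: [-2.61, 2.61], [-1.02, 2.33], [0.03, 2.71], [-1.35, 4.49], [0.32, 2.68], [-2.91, 2.91]. Speed limits (rad/s): [2.57, 2.57, 3.14, 3.14, 3.14, 3.14].

## Interface

Orientations are given as a unit quaternion [x, y, z, w].
In Python, from workcell import arm gives the robot as it stands.
- The arm moves only by the tool jog_arm, never from a script. Its argument "moves" is a list of rows, each a list of 3 entries, a list of its own where there are three numbers: the shift along the tool's x, y, z in cm, then the turn about the tool's z in degrees, then the finger opening in cm, from 0 to 8.54. A call has 1 to 12 rows; each row shifts and turns the commanded pose from where the row before left it, along the tool's axes as they then stand; what a row does not reach is not made up. A row lasts 1/8 s, in which the tool goes at most 62.5 mm and 10.7 degrees, less where a joint would pass 70% of its speed; a pose out of reach is approached as far as the arm can. A call with a gripper value outside its range is refused whole. The fingers move at their own pace and stop on an object; "force" is the grip in N (left out, the last holds). Time passes only in rows, so rows that do not move let the fingers close. It gives the time, the measured TCP pose, the force, the opening and the grip force at its end, in the units of the state.
- arm.read_state(): the state, without advancing time (a new reading comes with each control period).
- arm.read_camera(name): name is "scene" or "top"; returns the picture (420x560x3 uint8, red, green, blue); there is no depth.
- arm.camera_info(name): a dict with "fx", "fy", "cx", "cy" (pixels), "R" (3x3) and "t" (3): a world point X has camera coordinates R X + t. Camera axes: x right, y down, z forward; pixel columns grow to the right and rows downward; lengths in mm; the calibration is good to about 2 mm. A picture is of the moment at which its call begins. camera_info takes no time and is no camera call.
- arm.sign_off(): hands the job in; it is judged then, once.
The state is a dict: "t": time; "joints": joint angles; "dq": joint speeds; "joint_torque": joint torques, N m; "eef_pos": TCP position; "ee_rot": TCP orientation; "force": force on the tool from outside, world axes, zero at the start; "ft_torque": the same for the moment, N m; "gripper_width": finger opening in mm; "grip_force": force on a finger pad.
Only numpy, scipy, OpenCV 4.12 (cv2) and the standard library are available. Lean on these libraries where they do the work, as an engineer would, in place of code of your own. Each camera call takes 0.05 s, during which the arm holds its last target. There are 200 camera calls.

## Working session

There is one attempt and no reset: what is moved stays moved. The work goes in short steps, Python scripts to look and compute and a tool call to move; the robot and the scene stay as the last step left them, time stands still between calls to the robot, and variables do not carry over. Pictures are saved under pics/ and viewed, at most 10 in all, crops included, and the job is handed in when it is done.

Besides the shell and the picture viewer there is one more tool, called by a JSON object that holds its "method" and its "body", one argument or row to a line. jog_arm: Moves the arm, as the interface text tells. Its arguments: {"type":"object","properties":{"moves":{"type":"array","items":{"type":"array"}},"force":{"type":"number"}},"required":["moves"]}

```bash
mkdir -p pics; python3 - <<'E'
from workcell import arm
import cv2,json,numpy as np
for n in("scene","top"):
    cv2.imwrite(f"pics/{n}0.png",arm.read_camera(n)[:,:,::-1])
    c=arm.camera_info(n);print(n,{k:np.round(v,4).tolist() for k,v in c.items()})
print(arm.read_state())
E
```

```text
scene {'fx': 405.9627, 'fy': 405.9627, 'cx': 284.3501, 'cy': 201.6101, 'R': [[-0.6763, 0.7363, -0.0223], [0.4471, 0.3862, -0.8068], [-0.5854, -0.5556, -0.5904]], 't': [403.3415, -97.9883, 1424.0226]}
top {'fx': 396.7441, 'fy': 396.7441, 'cx': 282.219, 'cy': 208.865, 'R': [[-0.017, -0.9992, -0.0366], [-0.9927, 0.0212, -0.1184], [0.119, 0.0343, -0.9923]], 't': [-41.8199, 516.4815, 1041.8739]}
{'t': 0.1, 'joints': array([ 1.07942907e+00,  1.24420766e-01,  1.65156479e+00,  8.45214633e-06,
        1.36750878e+00, -8.25895728e-02]), 'dq': array([-3.46589676e-04, -1.58680518e-03, -3.24525805e-03, -6.81067635e-04,
        4.40580174e-05, -6.17316096e-04]), 'joint_torque': array([ 1.17099225e-04, -4.24935508e+01, -3.66651571e+01,  8.74360104e-07,
        3.91672671e-03, -1.12627595e-05]), 'eef_pos': array([258.18343092, 596.05784251, 302.77202149]), 'ee_rot': array([ 2.02969509e-01,  9.79184597e-01, -9.10788096e-04, -2.73111106e-04]), 'force': array([ 0.02941649, -0.470912  , -0.50572918]), 'ft_torque': array([-0.00074742,  0.00257729,  0.00794837]), 'grip_force': 0.0, 'gripper_width': 85.33627320691107}
```

View pics/scene0.png

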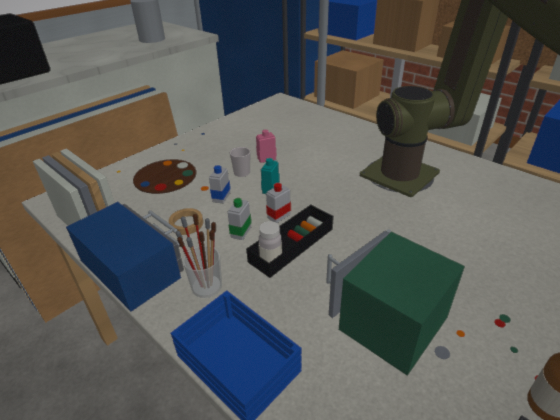

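View pics/top0.png

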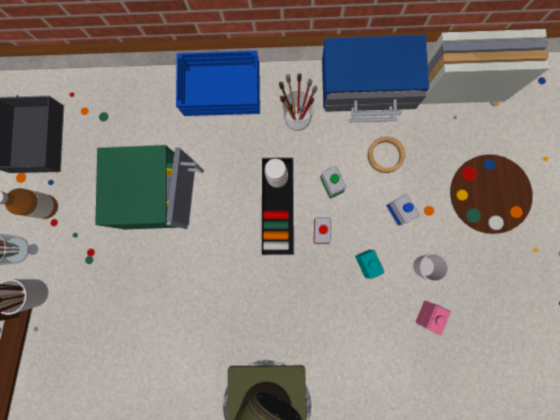

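Scene: the blue-capped can shows at (219,183), with the tray at (290,240) and the door's handle at (332,268). Top: blue can (403,210), red (323,230), green (333,181), turquoise (370,264), pink (433,318), tray (278,205), jar (276,173), and the ajar door at (180,190) with its handle at about (195,167).
Candidates for the target, top view: silver with blue cap (403,210), red (323,230), green (333,181), turquoise (370,264), pink (433,318). By the description I choose the one at (403,210), and check it in a crop.

```bash
python3 - <<'E'
import cv2,numpy as np
t=cv2.imread("pics/top0.png");s=cv2.imread("pics/scene0.png")
def c(im,x,y,w,h,f):return cv2.resize(im[y:y+h,x:x+w],None,fx=f,fy=f,interpolation=cv2.INTER_CUBIC)
a=c(t,380,185,50,50,6) # 300
b=c(t,150,140,80,100,6)[:600,:480]
d=c(s,200,155,50,50,6)
out=np.zeros((600,800,3),np.uint8)
out[:300,:300]=a;out[300:,:300]=d;out[:600,310:790]=b
cv2.imwrite("pics/crop1.png",out)
E
```

```text
(no output)
```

View pics/crop1.png

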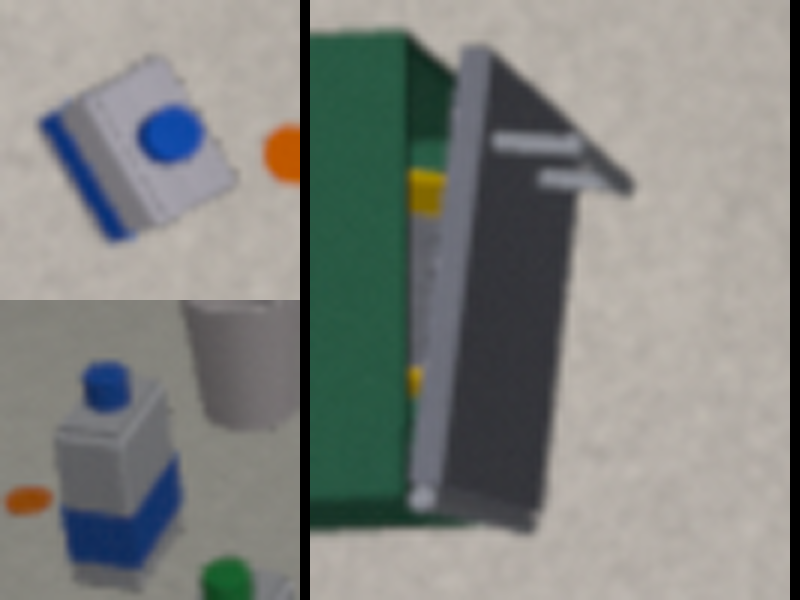

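The crop shows silver body, blue band and blue cap, so the choice holds. Its cap top is at top-view (408.3,207.2) and scene (217.8,166.8). The bar of the handle runs from top-view (195,163.7) to (203.7,171.2), and the hinge top is at (168.8,222.8).

```bash
cat > h.py <<'E'
from workcell import arm
import numpy as np, cv2
from scipy.optimize import least_squares
C={n:arm.camera_info(n) for n in("scene","top")}
def proj(n,X):
    c=C[n];p=np.atleast_2d(X)@np.array(c["R"]).T+np.array(c["t"])
    return np.c_[c["fx"]*p[:,0]/p[:,2]+c["cx"],c["fy"]*p[:,1]/p[:,2]+c["cy"]]
def ray(n,u,z):
    c=C[n];R=np.array(c["R"]);o=-R.T@c["t"];d=R.T@[(u[0]-c["cx"])/c["fx"],(u[1]-c["cy"])/c["fy"],1]
    return o+d*(z-o[2])/d[2]
def tri(us,ut,x0=(500,0,100)):
    r=least_squares(lambda X:np.r_[proj("scene",X)[0]-us,proj("top",X)[0]-ut],x0);return r.x,np.abs(r.fun).max()
def rot(a):return np.array([[np.cos(a),-np.sin(a)],[np.sin(a),np.cos(a)]])
def place(p,pts):pts=np.atleast_2d(pts).astype(float);return np.c_[pts[:,:2]@rot(p[2]).T+p[:2],pts[:,2]]
E
python3 - <<'E'
from h import *
np.set_printoptions(precision=1,suppress=True)
print("cap",tri((217.8,166.8),(408.3,207.2)),ray("top",(408.3,207.2),118))
q=[(405.8,194.2),(419.7,215.5),(405.8,223),(392.5,202.2)]
P=np.array([ray("top",u,96) for u in q]);print(P,P.mean(0))
for i in range(4):
    d=P[(i+1)%4]-P[i];print(np.hypot(*d[:2]),np.arctan2(d[1],d[0]))
print("bar",ray("top",(195,163.7),155),ray("top",(203.7,171.2),65))
h=ray("top",(168.8,222.8),163);f=ray("top",(150+165/6,140+45/6),162.5);print("hinge,free",h,f,np.arctan2(*(f-h)[1::-1]))
a=ray("top",(150+97/6,140+33/6),165);b=ray("top",(150+100/6,140+500/6),165);print("cup",a,b,np.arctan2(*(a-b)[1::-1]))
for X in (ray("top",(195,163.7),155),h,f): print(proj("scene",X))
for n,u,z in(("jar",(276,173),120),("red",(323,230),118),("green",(334.5,179),118),("trayUL",(263,158),50),("trayBR",(293,253),50),("trayBL",(263,253),50),("brush",(298,75),210)):print(n,ray("top",u,z))
s=cv2.imread("pics/scene0.png")[215:345,300:430];cv2.imwrite("pics/crop2.png",cv2.resize(s,None,fx=4.6,fy=4.6,interpolation=2))
E
```

```text
cap (array([ 502.5, -364.1,  117. ]), np.float64(0.05669631938954467)) [ 502.5 -363.9  118. ]
[[ 538.2 -365.7   96. ]
 [ 483.6 -397.1   96. ]
 [ 465.6 -361.8   96. ]
 [ 518.6 -331.6   96. ]] [ 501.5 -364.    96. ]
62.94165504373784 -2.618471864909258
39.68763508908376 2.043589548870834
61.05666121879906 0.5184182942361015
39.35042264374515 -1.0504930493621811
bar [615.9 154.7 155. ] [616.8 154.4  65. ]
hinge,free [472.  214.1 163. ] [655.5 196.1 162.5] -0.09822694598995853
cup [660.5 223.2 165. ] [470.7 218.6 165. ] 0.024313756432984945
[[328.9 253. ]]
[[388.  229.6]]
[[333.3 269.5]]
jar [595.4 -40.8 120. ]
red [ 450.7 -154.   118. ]
green [ 577.1 -186.2  118. ]
trayUL [652.4  -2.9  50. ]
trayBR [396.4 -78.6  50. ]
trayBL [397.8  -0.1  50. ]
brush [ 807.9 -100.2  210. ]
```

View pics/crop2.png

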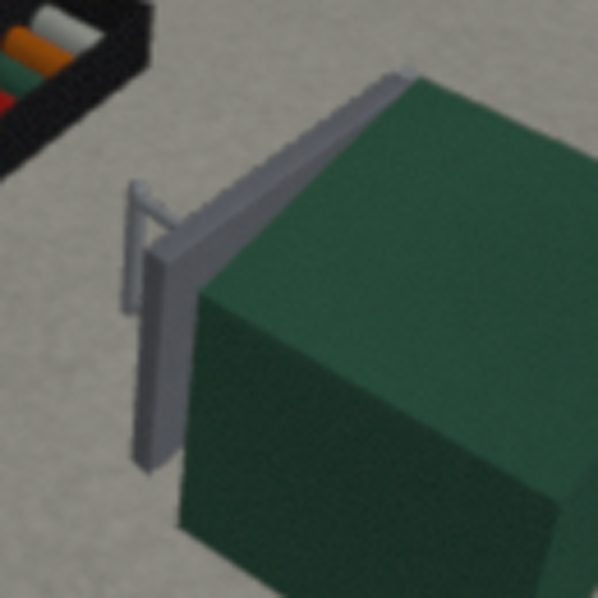

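Scene crop: the bar top is at (329.3,255.2), against (328.9,253) predicted from the top view, so the handle is located at about (616,154.5). The hinge is near (472,218), the door's world direction is −0.098, and the cupboard yaw is 0.024. Next I go above the handle.

{"method": "jog_arm", "body": {
  "moves": [
    [[0, 0, 0], 10.3, 8.5],
    [[0, 0, 0], 10.3, 8.5],
    [[0, 0, 0], 10.3, 8.5],
    [[0, 0, 0], 10.3, 8.5],
    [[0, 0, 0], 10.3, 8.5],
    [[0, 0, 0], 10.3, 8.5],
    [[0, 0, 0], 10.3, 8.5],
    [[-4, 4, 0], 0, 8.5],
    [[-4, 4, 0], 0, 8.5],
    [[-4, 4, 0], 0, 8.5],
    [[-4, 4, 0], 0, 8.5],
    [[-4, 4, 0], 0, 8.5]
  ]
}}

```text
t: 1.6
eef_pos: [438.9, 376.5, 303.4]
ee_rot: [0.74, 0.672, -0.0, -0.0]
force: [0.9, 0.3, 0.1]
gripper_width: 84.9
grip_force: 0.0
```

{"method": "jog_arm", "body": {
  "moves": [
    [[-4, 4, 0], 0, 8.5],
    [[-4, 4, 0], 0, 8.5],
    [[-4, 4, 0], 0, 8.5],
    [[-4, 4, 0], 0, 8.5],
    [[-4.4, 4, 0], 0, 8.5],
    [[0, 0, 0], 0, 8.5],
    [[0, 0, 0], 0, 8.5]
  ]
}}

```text
t: 2.48
eef_pos: [617.3, 155.8, 303.2]
ee_rot: [0.741, 0.672, -0.0, -0.001]
force: [-0.3, -0.5, -0.1]
gripper_width: 84.7
grip_force: 0.0
```

```bash
cat >> h.py <<'E'
def rel(x,y,z,yaw_y):
    """shift in tool axes (cm) now, turn (deg) to reach tcp x,y,z and tool-y heading (mod pi)"""
    s=arm.read_state();q=s["ee_rot"];from scipy.spatial.transform import Rotation as Ro
    M=Ro.from_quat(q).as_matrix();yy=np.arctan2(M[1,1],M[0,1])
    t=np.degrees((yy-yaw_y+np.pi/2)%np.pi-np.pi/2)
    print("t %.2f"%s["t"],"tcp",s["eef_pos"].round(1),"yaw_y %.3f"%yy,"q",s["joints"].round(2),"F",s["force"].round(1),"w %.1f g %.1f"%(s["gripper_width"],s["grip_force"]))
    print("tool shift cm",(M.T@(np.array([x,y,z])-s["eef_pos"])/10).round(2),"turn %.1f"%t)
E
python3 - <<'E'
from h import *
rel(616.3,154.6,189,-0.098)
E
```

```text
t 2.48 tcp [617.3 155.8 303.2] yaw_y -0.097 q [0.16 0.1  1.68 0.   1.37 0.26] F [-0.3 -0.5 -0.1] w 84.7 g 0.0
tool shift cm [-0.13 -0.07 11.42] turn 0.1
```

{"method": "jog_arm", "body": {
  "moves": [
    [[-0.1, -0.1, 2.8], 0, 5],
    [[0, 0, 2.8], 0, 5],
    [[0, 0, 2.8], 0, 5],
    [[0, 0, 2.8], 0, 5],
    [[0, 0, 0], 0, 5],
    [[0, 0, 0], 0, 0],
    [[0, 0, 0], 0, 0],
    [[0, 0, 0], 0, 0],
    [[0, 0, 0], 0, 0],
    [[0, 0, 0], 0, 0],
    [[0, 0, 0], 0, 0]
  ],
  "force": 40
}}

```text
t: 3.85
eef_pos: [617.4, 155.3, 194.0]
ee_rot: [0.74, 0.672, 0.001, 0.0]
force: [-2.1, 1.6, 6.8]
gripper_width: 8.5
grip_force: 39.3
```

```bash
python3 - <<'E'
from h import *
rel(616.3,154.6,189,-0.098)
h=np.array([472,218.]);P=arm.read_state()["eef_pos"][:2]
v=P-h;print("r",np.hypot(*v))
# arc rows: 9 rows of d deg cw, tool frame
for n,d in((11,7.5),):
    Y=np.array([np.cos(-.098),np.sin(-.098)]);X=np.array([-Y[1],Y[0]])
    a=np.radians(-d);dv=rot(a)@v-v;print(d,"x",dv@X/10,"y",dv@Y/10)
E
```

```text
t 3.85 tcp [617.4 155.3 194. ] yaw_y -0.097 q [0.16 0.18 1.78 0.   1.18 0.26] F [-2.1  1.6  6.8] w 8.5 g 39.3
tool shift cm [-0.08 -0.11  0.5 ] turn 0.1
r 158.36391409237734
7.5 x -1.927752791102996 y -0.7582069175524516
```

{"method": "jog_arm", "body": {
  "moves": [
    [[-1.93, -0.76, 0], 7.5, 0],
    [[-1.93, -0.76, 0], 7.5, 0],
    [[-1.93, -0.76, 0], 7.5, 0],
    [[-1.93, -0.76, 0], 7.5, 0],
    [[0, 0, 0], 0, 0]
  ]
}}

```text
t: 4.47
eef_pos: [564.5, 92.0, 194.0]
ee_rot: [0.889, 0.457, 0.0, -0.003]
force: [-8.3, 9.6, 9.5]
gripper_width: 8.8
grip_force: 40.6
```

```bash
python3 - <<'E'
from h import *
h=np.array([472,218.]);v=rot(-np.radians(30))@(np.array([617.4,155.3])-h)+h
rel(v[0],v[1],194,-0.097-np.radians(30))
E
```

```text
t 4.47 tcp [564.5  92.  194. ] yaw_y -0.622 q [0.07 0.05 1.92 0.01 1.17 0.69] F [-8.3  9.6  9.5] w 8.8 g 40.6
tool shift cm [ 0.04  0.23 -0.01] turn -0.1
```

{"method": "jog_arm", "body": {
  "moves": [
    [[-1.93, -0.76, 0], 7.5, 0],
    [[-1.93, -0.76, 0], 7.5, 0],
    [[-1.93, -0.76, 0], 7.5, 0],
    [[-1.93, -0.76, 0], 7.5, 0],
    [[-1.93, -0.76, 0], 7.5, 0],
    [[-1.93, -0.76, 0], 7.5, 0],
    [[-1.93, -0.76, 0], 7.5, 0],
    [[0, 0, 0], 0, 0],
    [[0, 0, 0], 0, 0],
    [[0, 0, 0], 0, 0]
  ]
}}

```text
t: 5.72
eef_pos: [429.5, 69.3, 194.0]
ee_rot: [1.0, 0.017, 0.004, -0.007]
force: [3.9, 24.1, 1.8]
gripper_width: 8.7
grip_force: 41.2
```

```bash
python3 - <<'E'
from h import *
h=np.array([472,218.]);a=-np.radians(82.5);v=rot(a)@(np.array([617.4,155.3])-h)+h
rel(v[0],v[1],194,-0.097+a)
E
```

```text
t 5.72 tcp [429.5  69.3 194. ] yaw_y -1.537 q [ 0.03 -0.28  2.22  0.01  1.19  1.56] F [ 3.9 24.1  1.8] w 8.7 g 41.2
tool shift cm [-0.08  0.36 -0.01] turn 0.0
```

{"method": "jog_arm", "body": {
  "moves": [
    [[0, -0.3, 0], 0, 0],
    [[0, 0, 0], 0, 5],
    [[0, 0, 0], 0, 5],
    [[0, 0, 0], 0, 5],
    [[0, 0, 0], 0, 5],
    [[0, 0, -4], 0, 5],
    [[0, 0, -4], 0, 5],
    [[0, 0, -4], 0, 5],
    [[0, 0, -4], 0, 8],
    [[0, 0, 0], 0, 8]
  ]
}}

```text
t: 6.98
eef_pos: [428.9, 67.8, 356.1]
ee_rot: [1.0, 0.017, 0.004, -0.0]
force: [0.8, -0.5, 0.2]
gripper_width: 79.7
grip_force: 0.0
```

```bash
python3 - <<'E'
from h import *
rel(502,-364,350,-1.05)
E
```

```text
t 6.97 tcp [428.9  67.8 356.1] yaw_y -1.537 q [ 0.03 -0.41  2.04 -0.    1.5   1.57] F [ 0.8 -0.5  0.2] w 79.7 g 0.0
tool shift cm [ 5.82 43.4   0.66] turn -27.9
```

{"method": "jog_arm", "body": {
  "moves": [
    [[0.7, 5.4, 0], 0, 8],
    [[0.7, 5.4, 0], 0, 8],
    [[0.7, 5.4, 0], 0, 8],
    [[0.7, 5.4, 0], 0, 8],
    [[0.8, 5.4, 0], 0, 8],
    [[0.8, 5.4, 0], 0, 8],
    [[0.8, 5.5, 0], 0, 8],
    [[0.8, 5.5, 0], 0, 8],
    [[0, 0, 0], -9.3, 8],
    [[0, 0, 0], -9.3, 8],
    [[0, 0, 0], -9.3, 8],
    [[0, 0, 0], 0, 8]
  ]
}}

```text
t: 8.48
eef_pos: [502.2, -363.7, 350.1]
ee_rot: [0.966, 0.257, -0.001, -0.001]
force: [-1.1, 0.2, -0.5]
gripper_width: 80.0
grip_force: 0.0
```

```bash
python3 - <<'E'
from h import *
rel(502,-364,130,-1.05)
t=arm.read_camera("top")[:,:,::-1];s=arm.read_camera("scene")[:,:,::-1]
cv2.imwrite("pics/t1.png",t);cv2.imwrite("pics/s1.png",s)
def c(im,x,y,w,h,f):return cv2.resize(im[y:y+h,x:x+w],None,fx=f,fy=f,interpolation=cv2.INTER_CUBIC)
o=np.zeros((600,800,3),np.uint8)
a=c(t,150,185,130,90,6.0);b=c(t,390,185,50,50,1);o[:540,:780]=a
cv2.imwrite("pics/c3.png",o)
E
```

```text
t 8.47 tcp [ 502.2 -363.7  350.1] yaw_y -1.052 q [-0.71  0.04  1.67 -0.    1.44  0.34] F [-1.1  0.2 -0.5] w 80.0 g 0.0
tool shift cm [-1.000e-02  7.000e-02  2.201e+01] turn -0.1
```

View pics/c3.png

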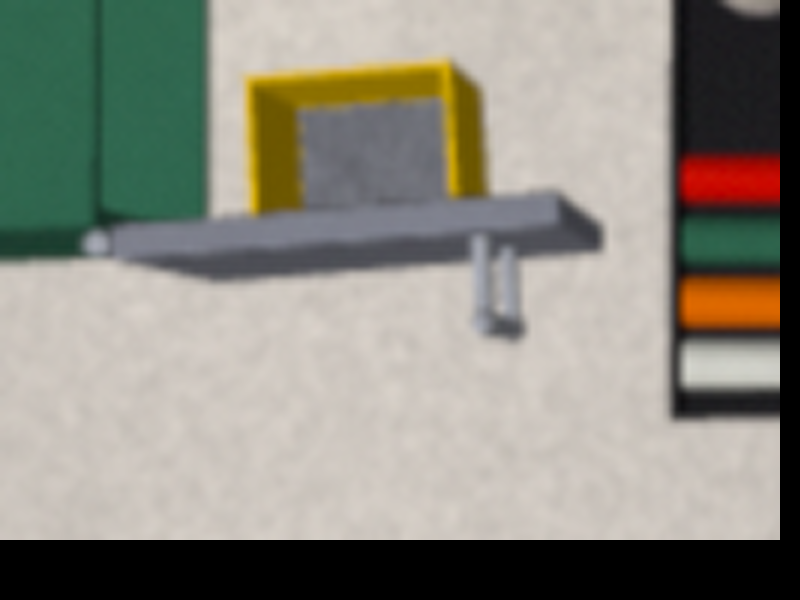

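View pics/s1.png

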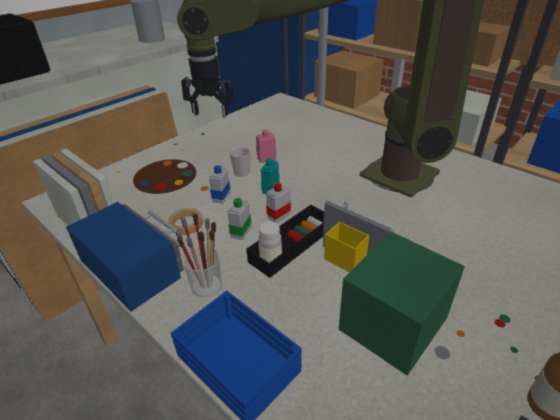

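The top crop shows the door open near a right angle. The hinge cap is at crop (97,242), the inner top edge runs (110,223)→(553,193), and the pocket rim's far corners are at (248,77) and (450,63). The scene view confirms this, with the pocket at (346,245) and the cans untouched.

```bash
python3 - <<'E'
from h import *
np.set_printoptions(precision=2,suppress=True)
cr=lambda x,y:(150+(x+.0)/6,185+y/6)
k0=ray("top",(168.8,222.8),163)[:2];k1=ray("top",cr(97,242),163)[:2];print("knuckles",k0,k1)
a=ray("top",cr(110,223),162.5);b=ray("top",cr(553,193),162.5);d=b-a;print("inner edge",a,b,np.arctan2(d[1],d[0]))
l=ray("top",cr(110,257),162.5);m=ray("top",cr(558,225),162.5);d=m-l;print("outer",l,m,np.arctan2(d[1],d[0]))
p=ray("top",cr(248,77),125);q=ray("top",cr(450,63),125);d=q-p;print("rim far corners",p,q,np.arctan2(d[1],d[0]),np.hypot(*d[:2]))
print("gripper handle tcp pos in grasp: 428.9..429.5,69.3")
# model fit: hinge, angle, using image points
phi=-1.54
mod=np.array([[52,62,125],[138,62,125],[185,0,162.5],[185,-14,162.5],[150,-49,155]])  # rim outer: 95+-43 , 31+28+3=62
obs=np.array([cr(248,77),cr(450,63),cr(558,193),cr(558,225),cr(480,325)])
r=least_squares(lambda p:(proj("top",place(p,mod))-obs).ravel(),[472,218,phi]);P=r.x
print("fit",P,r.fun.reshape(-1,2));print("pocket",place(P,[[95,31,125]]),"scene",proj("scene",place(P,np.vstack([mod,[[52,3,125]]]))))
print("gripper check",proj("scene",[502,-364,350]),proj("scene",[502.2,-363.7,350-73]))
s=cv2.imread("pics/s1.png")[195:275,315:415];cv2.imwrite("pics/c4.png",cv2.resize(s,None,fx=7,fy=7,interpolation=2))
E
```

```text
knuckles [472.02 214.13] [466.1  220.36]
inner edge [473.6  215.44 162.5 ] [481.92  38.9  162.5 ] -1.5237154270272786
outer [460.08 215.21 162.5 ] [469.21  36.98 162.5 ] -1.5196322814544059
rim far corners [536.67 170.85 125.  ] [540.63  86.56 125.  ] -1.5237886817891422 84.38181196446183
gripper handle tcp pos in grasp: 428.9..429.5,69.3
fit [472.67 221.36  -1.52] [[-0.65 -0.18]
 [-0.01 -0.31]
 [ 0.14  0.02]
 [ 0.46  0.57]
 [ 0.03 -0.14]]
pocket [[508.33 128.01 125.  ]] scene [[355.31 248.24]
 [324.81 233.21]
 [324.26 201.8 ]
 [327.44 199.24]
 [346.4  200.22]
 [368.37 235.09]]
gripper check [[207.91  94.69]] [[211.3  119.14]]
```

View pics/c4.png

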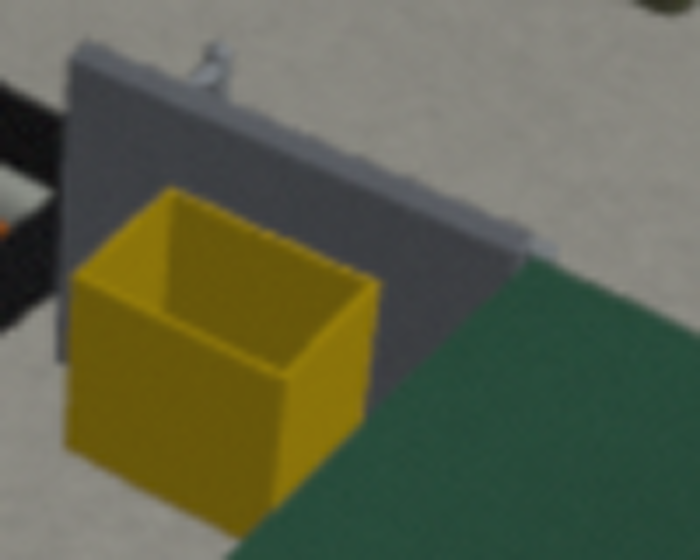

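Scene crop: rim corners at (325.7,234.3), (356.4,248.6), (369,235.7) and (339.6,221.9), within about 1 px of prediction. I'll do a joint fit with the can and descend on the can now.

```bash
python3 - <<'E'
from h import *
np.set_printoptions(precision=2,suppress=True)
cr=lambda x,y:(150+x/6,185+y/6)
mod=np.array([[52,62,125],[138,62,125],[185,0,162.5],[185,-14,162.5],[150,-49,155]])
obs=np.array([cr(248,77),cr(450,63),cr(558,193),cr(558,225),cr(480,325)])
m2=np.array([[52,62,125],[138,62,125],[52,3,125],[138,3,125]]);o2=np.array([(356.4,248.6),(325.7,234.3),(369,235.7),(339.6,221.9)])
f=lambda p:np.r_[(proj("top",place(p,mod)+[0,0,p[3]])-obs).ravel(),(proj("scene",place(p,m2)+[0,0,p[3]])-o2).ravel()]
r=least_squares(f,[472,218,-1.52,0]);print(r.x,r.fun.reshape(-1,2));print("pocket",place(r.x[:3],[[95,31,125]]))
mc=np.array([[0,0,118],[32,20,96],[-32,20,96],[-32,-20,96],[32,-20,96]]);oc=np.array([(408.3,207.2),(405.8,194.2),(392.5,202.2),(405.8,223),(419.7,215.5)])
g=lambda p:np.r_[(proj("top",place(p,mc)+[0,0,p[3]])-oc).ravel(),(proj("scene",place(p,[[0,0,118]])+[0,0,p[3]])-[217.8,166.8]).ravel()]
r=least_squares(g,[502,-364,.52,0]);print("can",r.x,r.fun)
rel(r.x[0],r.x[1],130,r.x[2]-np.pi/2)
E
```

```text
[471.17 222.23  -1.51  -2.12] [[-0.99  0.39]
 [-0.44 -0.02]
 [-0.14  0.1 ]
 [ 0.23  0.64]
 [-0.05 -0.  ]
 [-0.38  0.35]
 [-0.36 -0.24]
 [-0.15  0.  ]
 [-0.89  0.02]]
pocket [[507.6  129.18 125.  ]]
can [ 501.94 -364.96   -1.05   -3.  ] [ 0.1   0.37  6.55  1.17 -1.71  6.23 -6.27 -1.01  1.47 -6.65 -0.    0.38]
t 8.57 tcp [ 502.4 -363.6  350.7] yaw_y -1.052 q [-0.71  0.03  1.67 -0.    1.44  0.34] F [-1.  -0.2  0.6] w 80.1 g 0.0
tool shift cm [-0.09  0.13 22.07] turn 89.8
```

{"method": "jog_arm", "body": {
  "moves": [
    [[0, 0.1, 4.5], 0, 8],
    [[0, 0, 4.5], 0, 8],
    [[0, 0, 4.5], 0, 8],
    [[0, 0, 4.0], 0, 8],
    [[0, 0, 3.0], 0, 8],
    [[0, 0, 1.5], 0, 8],
    [[0, 0, 0], 0, 8]
  ]
}}

```text
t: 9.45
eef_pos: [502.7, -364.2, 130.9]
ee_rot: [0.966, 0.257, -0.001, -0.001]
force: [0.3, -0.1, -0.1]
gripper_width: 79.7
grip_force: 0.0
```

{"method": "jog_arm", "body": {
  "moves": [
    [[0, 0, 0], 0, 6],
    [[0, 0, 0], 0, 5],
    [[0, 0, 0], 0, 4.4],
    [[0, 0, 0], 0, 4],
    [[0, 0, 0], 0, 3],
    [[0, 0, 0], 0, 3],
    [[0, 0, 0], 0, 3],
    [[0, 0, 0], 0, 3]
  ],
  "force": 50
}}

```text
t: 10.45
eef_pos: [503.7, -365.0, 133.2]
ee_rot: [0.966, 0.258, 0.0, 0.001]
force: [-0.6, 0.6, 5.2]
gripper_width: 39.5
grip_force: 51.2
```

```bash
python3 - <<'E'
from h import *
rel(502,-364.5,130,-1.052)
E
```

```text
t 10.45 tcp [ 503.7 -365.   133.2] yaw_y -1.049 q [-0.71  0.22  1.84  0.    1.07  0.34] F [-0.6  0.6  5.2] w 39.5 g 51.2
tool shift cm [-0.12 -0.13  0.32] turn 0.1
```

{"method": "jog_arm", "body": {
  "moves": [
    [[0, 0, -1], 0, 3],
    [[0, 0, -2.5], 0, 3],
    [[0, 0, -3.5], 0, 3],
    [[0, 0, -3.5], 0, 3],
    [[0, 0, -3.5], 0, 3],
    [[0, 0, -3.5], 0, 3],
    [[0, 0, -3], 0, 3],
    [[0, 0, -2], 0, 3],
    [[0, 0, -1], 0, 3],
    [[0, 0, 0], 0, 3]
  ]
}}

```text
t: 11.7
eef_pos: [503.1, -364.6, 366.7]
ee_rot: [0.966, 0.258, -0.0, -0.0]
force: [-0.1, -0.2, -3.6]
gripper_width: 39.3
grip_force: 50.4
```

{"method": "jog_arm", "body": {
  "moves": [
    [[0, 0, 0], -3, 3],
    [[0, 0, 0], -7, 3],
    [[0, 0, 0], -8, 3],
    [[0, 0, 0], -8, 3],
    [[0, 0, 0], -8, 3],
    [[0, 0, 0], -8, 3],
    [[0, 0, 0], -8, 3],
    [[0, 0, 0], -8, 3],
    [[0, 0, 0], -5, 3],
    [[0, 0, 0], 0, 3]
  ]
}}

```text
t: 12.95
eef_pos: [502.8, -364.3, 364.8]
ee_rot: [0.69, 0.724, -0.0, -0.002]
force: [-0.2, -1.5, -3.5]
gripper_width: 39.7
grip_force: 50.5
```

```bash
python3 - <<'E'
from h import *
rel(508,129,330,0.05)
E
```

```text
t 12.95 tcp [ 502.8 -364.3  364.8] yaw_y 0.049 q [-0.71  0.03  1.65 -0.    1.47 -0.76] F [-0.2 -1.5 -3.5] w 39.7 g 50.5
tool shift cm [49.24  2.95  3.58] turn -0.0
```

{"method": "jog_arm", "body": {
  "moves": [
    [[2, 0.1, 0], 0, 3],
    [[4, 0.2, 0], 0, 3],
    [[5, 0.3, 0], 0, 3],
    [[5, 0.3, 0], 0, 3],
    [[5, 0.3, 0], 0, 3],
    [[5, 0.3, 0], 0, 3],
    [[5, 0.3, 0], 0, 3],
    [[5, 0.3, 0], 0, 3],
    [[5, 0.3, 0], 0, 3],
    [[4, 0.3, 0], 0, 3],
    [[3, 0.2, 0], 0, 3],
    [[1.2, 0.1, 0], 0, 3]
  ]
}}

```text
t: 14.45
eef_pos: [507.4, 130.3, 366.6]
ee_rot: [0.688, 0.725, -0.0, -0.0]
force: [0.7, -0.3, -2.9]
gripper_width: 40.1
grip_force: 50.4
```

{"method": "jog_arm", "body": {
  "moves": [
    [[0, 0, 0.5], 0, 3],
    [[0, 0, 1.0], 0, 3],
    [[0, 0, 1.0], 0, 3],
    [[0, 0, 0.5], 0, 3],
    [[0, 0, 0], 0, 3],
    [[0, 0, 0], 0, 3],
    [[0, 0, 0], 0, 3]
  ]
}}

```text
t: 15.32
eef_pos: [508.6, 128.3, 337.5]
ee_rot: [0.689, 0.725, 0.0, 0.0]
force: [-0.7, 0.4, -3.5]
gripper_width: 39.4
grip_force: 50.4
```

```bash
python3 - <<'E'
from h import *
rel(508,129,272,0.05)
t=arm.read_camera("top")[:,:,::-1];s=arm.read_camera("scene")[:,:,::-1]
cv2.imwrite("pics/t2.png",t);cv2.imwrite("pics/s2.png",s)
def c(im,x,y,w,h,f):return cv2.resize(im[y:y+h,x:x+w],None,fx=f,fy=f,interpolation=cv2.INTER_CUBIC)
o=np.zeros((600,800,3),np.uint8)
o[:600,:400]=c(s,300,140,100,150,4);o[:400,400:]=c(t,150,160,100,100,4)
cv2.imwrite("pics/c5.png",o)
E
```

```text
t 15.32 tcp [508.6 128.3 337.5] yaw_y 0.050 q [ 0.14 -0.18  1.89 -0.    1.43  0.09] F [-0.7  0.4 -3.5] w 39.4 g 50.4
tool shift cm [ 0.08 -0.06  6.55] turn 0.0
```

View pics/c5.png

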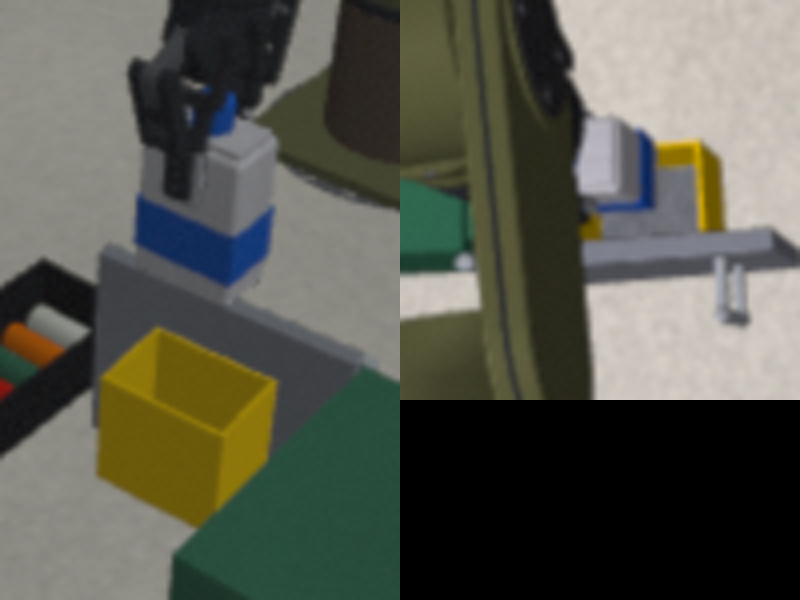

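The crop shows the can hanging upright above the pocket, still above the door's top edge. I overlay the predicted outlines to check the pose.

```bash
cat > ov.py <<'E'
from h import *
def overlay(tag,P,name):
    """P: x,y,yaw of can ; base z"""
    o=np.zeros((600,800,3),np.uint8)
    rim=place((471.2,222.2,-1.515),[[52,62,123],[138,62,123],[138,3,123],[52,3,123]])
    c=[[32,20],[-32,20],[-32,-20],[32,-20]]
    b=place(P[:3],[q+[P[3]] for q in c]);s=place(P[:3],[q+[P[3]+96] for q in c])
    for n,x0,y0,ox,f,w in(("scene",315,150,0,7,420),("top",185,175,420,7,380)):
        im=cv2.imread(f"pics/{tag[0] if n=='top' else tag[1]}.png");im=cv2.resize(im[y0:y0+85,x0:x0+w//f],None,fx=f,fy=f,interpolation=2)
        for X,col in((rim,(255,0,255)),(b,(0,255,0)),(s,(0,0,255))):
            u=((proj(n,X)-[x0,y0]+.5)*f).round().astype(int);cv2.polylines(im,[u],True,col,1)
        o[:im.shape[0],ox:ox+im.shape[1]]=im[:600]
    cv2.imwrite(f"pics/{name}.png",o)
E
python3 - <<'E'
from ov import *
s=arm.read_state();x,y,z=s["eef_pos"]
yaw=.05+np.pi/2
overlay(("t2","s2"),(x-1.4*np.cos(yaw),y-1.4*np.sin(yaw),yaw,z-133),"o1")
E
```

```text
(no output)
```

View pics/o1.png

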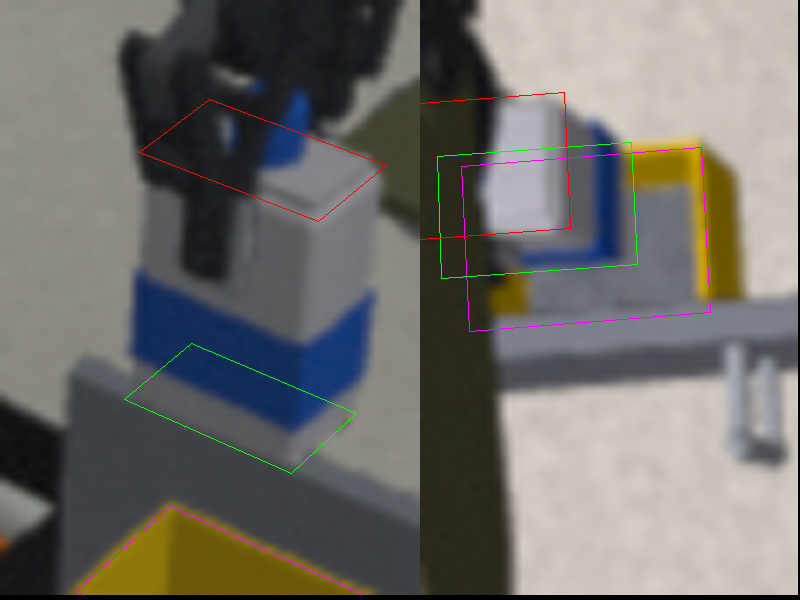

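The outlines agree to about 2 mm: pocket rim, can shoulder and base are all near prediction. Descending slowly.

{"method": "jog_arm", "body": {
  "moves": [
    [[0.1, -0.05, 0.3], 0, 3],
    [[0, 0, 0.6], 0, 3],
    [[0, 0, 0.8], 0, 3],
    [[0, 0, 0.8], 0, 3],
    [[0, 0, 0.8], 0, 3],
    [[0, 0, 0.8], 0, 3],
    [[0, 0, 0.8], 0, 3],
    [[0, 0, 0.6], 0, 3],
    [[0, 0, 0.5], 0, 3],
    [[0, 0, 0.3], 0, 3],
    [[0, 0, 0], 0, 3],
    [[0, 0, 0], 0, 3]
  ]
}}

```text
t: 16.92
eef_pos: [508.0, 129.3, 274.3]
ee_rot: [0.689, 0.725, 0.0, 0.0]
force: [-0.1, 0.5, -3.6]
gripper_width: 39.7
grip_force: 50.4
```

```bash
python3 - <<'E'
from ov import *
rel(508,129.3,273.5,0.055)
for n,k in(("top","t3"),("scene","s3")):cv2.imwrite(f"pics/{k}.png",arm.read_camera(n)[:,:,::-1])
x,y,z=arm.read_state()["eef_pos"];yaw=.05+np.pi/2
import ov
overlay(("t3","s3"),(x+.1,y-1.4,yaw,z-133),"o2")
E
```

```text
t 16.93 tcp [508.  129.3 274.3] yaw_y 0.050 q [ 0.15 -0.14  1.96 -0.    1.32  0.1 ] F [-0.1  0.5 -3.6] w 39.7 g 50.4
tool shift cm [ 0.   -0.    0.08] turn -0.3
```

View pics/o2.png

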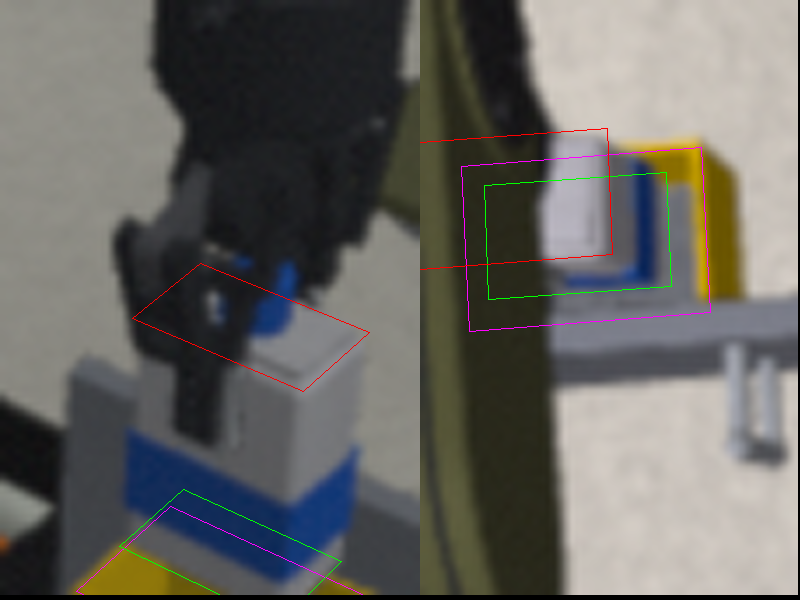

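The final overlay shows the can squared up above the pocket, with its base outline centred in the rim outline on both views to about 2 mm. Tool force is just the can's weight (−3.6 N), so there is no contact.

```bash
python3 -c "
from workcell import arm
print(arm.sign_off())"
```

```text
the job is handed in; nothing more can be done
None
```

The job is handed in: the door stands open at about 1.54 rad, and the blue-capped can is held upright over the pocket, centred to about 2 mm by my measurement, its base about 16 mm above the rim. I saw no sign of it touching anything, and I haven't seen the judged result.

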